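# Make up the film set for the next reader

## Robot

A 7-joint arm with a two-finger parallel gripper is mounted at the origin on the work surface. World frame = base frame: x ahead of the robot, y to its left, z up, the work surface at z = 0. Lengths are in mm, angles in degrees, forces in N, time in s.
With the tool pointing down it reaches from about 425 to 875 mm from the base axis. Payload 8.4 kg.
Tool frame: the origin (TCP) lies midway between the tips of the shut fingers; the grasp point (between the pads) lies 19 mm behind it; z points along the fingers, y is the line along which they close (so a half turn about z gives the same grasp; the last joint's range is limited). The gripper opens to 87 mm and grips with 3 to 60 N. Pads are 19 mm wide; open, the fingers measure 117 mm over their backs; the gripper's body (75 mm by 190 mm) begins 51 mm behind the grasp point.
Start: joints at [63.587, 19.091, 2.286, 83.961, -0.768, 76.965, -3.352], TCP at [230.049, -607.899, 222.546] pointing down, gripper open.
Joint ranges: [-147.57, 147.57], [-21.85, 119.76], [-74.77, 79.35], [14.55, 137.4], [-85.83, 265.84], [4.83, 119.75], [-152.11, 152.11]. Speed limits (degrees/s): [127.2, 127.2, 159.86, 159.86, 180, 180, 180].

## Interface

Orientations are given as a 3x3 rotation matrix whose columns are the frame's x, y, z axes.
In Python, from rig import manip gives the robot as it stands.
- The arm moves only by the tool send_rows, never from a script. Its argument "steps" is one flat list of numbers, 5 for each row, row after row: the shift along the tool's x, y, z in cm, then the turn about the tool's z in degrees, then the closure, from 0 (fully open) to 1 (shut). A call has exactly 10 rows; each row shifts and turns the commanded pose from where the row before left it, along the tool's axes as they then stand; what a row does not reach is not made up. A row lasts 1/8 s, in which the tool goes at most 62.5 mm and 10.7 degrees, less where a joint would pass 70% of its speed; a pose out of reach is approached as far as the arm can. A call with a gripper value outside its range is refused whole. The fingers move at their own pace and stop on an object; "squeeze" is the grip in N (left out, the last holds). Time passes only in rows, so rows that do not move let the fingers close, or fill a call up. It gives the time, the measured TCP pose, the force, the opening and the grip force at its end, in the units of the state.
- manip.read_state(): the state, without advancing time (a new reading comes with each control period).
- manip.snapshot(name): name is "scene" or "top" or "wrist"; returns a dict with "color" (420x560x3 uint8, blue, green, red), "vertical_fov" (degrees; the focal length in pixels is half the picture's height over the tangent of half this angle, whatever the lens; pixels are square), "cx", "cy" (the principal point, pixels), "xyz" and "orientation" of the camera in the world. Camera axes: x right, y down, z forward; pixel columns grow to the right and rows downward; lengths in mm; the calibration is good to about 2 mm. A picture is of the moment at which its call begins. There is no depth.
- manip.sign_off(): hands the job in; it is judged then, once.
Trained networks look in the newest picture that a camera, given by its name, has taken for a name from the list of things; names that differ only in an ending like _2 or _b are one class to them, and where a whole thing is asked for, a point or a joint stands for the part that bears it (a point fixed in the world has none). Each returns a list of dicts, best first, with "conf" (0 to 1); they miss things now and then, are a little off and sometimes report something else, mostly with a low value. They report only what shows in the picture. A call takes as long as a camera call. They do not tell look-alikes from the thing itself.
- manip.regions_of(camera, query): "mask" (420x560 bool, what is visible of it) and "box" ([centre column, centre row, width, height] in pixels, round what is visible of it).
- manip.landmark_of(camera, query): "xy" ([column, row] in pixels: a listed point, or the origin of a listed thing).
The state is a dict: "clock": time; "joints": joint angles; "joint_velocities": joint speeds; "tau": joint torques, N m; "ee_pos": TCP position; "tcp_rot": TCP orientation; "force": force on the tool from outside, world axes, zero at the start; "torque": the same for the moment, N m; "finger_gap": opening from 0.0 (shut) to 1.0 (fully open); "grip_force": force on a finger pad.
Only numpy, scipy, OpenCV 4.12 (cv2) and the standard library are available. Lean on these libraries where they do the work, as an engineer would, in place of code of your own. Each camera call takes 0.05 s, during which the arm holds its last target. There are 200 camera calls.

## Task

Make up the set for the next reader: stand one of each kind of film item in the trough whose card matches its label colour, upright with the label on top and right down on the trough's floor. The 16 mm carton in the blue trough is already in the set, so leave that one where it is and stand the second copy, upright, in the wooden refile tray. Set everything down gently: let nothing drop or topple.

Things in the scene. Friction and masses are not known exactly. Their poses are not given: they have to be found in the camera images.
- carton_35: 35 mm film carton: grey cardboard box, red label on its top edge, 100 long x 42 thick x 100 mm tall, about 240 g, standing on edge on the desk. Origin: centre of its underside; x along its length, y through its thickness (grip it across y, near the top; it looks the same turned by half a turn), z up.
- cartridge: 16 mm film cartridge: ivory plastic case with round brown film windows on both broad sides, yellow label on its top edge, 102 long x 26 thick x 102 mm tall, about 180 g, standing on edge on the desk. Origin: centre of its underside; x along its length, y through its thickness (grip it across y, near the top; it looks the same turned by half a turn), z up.
- data_tape: Data tape with the scans: charcoal-black plastic cartridge, green label on its top edge, 105 long x 21.5 thick x 102 mm tall, about 200 g, standing on edge on the desk. Origin: centre of its underside; x along its length, y through its thickness (grip it across y, near the top; it looks the same turned by half a turn), z up.
- carton_16_spare: 16 mm film carton, the second copy: blue cardboard box, blue label on its top edge, 100 long x 28 thick x 100 mm tall, about 140 g, standing on edge on the open desk, not in a trough. Origin: centre of its underside; x along its length, y through its thickness (grip it across y, near the top; it looks the same turned by half a turn), z up.
- carton_16_filed: 16 mm film carton, the first copy: looks just like the spare (blue, 100 x 28 x 100 mm) but already stands in the blue-carded trough, loose, its top 103 mm above the desk. Origin: centre of its underside; x along its length, z up.
- trough_red: Low open-topped trough of folded grey-cream steel, fixed to the desk, with a red card in the sloped label holder at each end; for the 35 mm carton. Inside 116 mm long (x) by 56 mm wide (y), floor 3 mm thick, walls 2.5 mm thick rising to 22 mm above the desk; the label holders add 18 mm beyond each end wall. Origin: centre of its underside; x along its length, z up.
- trough_blue: Low open-topped trough of folded grey-cream steel, fixed to the desk, with a blue card in the sloped label holder at each end; for a 16 mm carton. Inside 116 mm long (x) by 42 mm wide (y), floor 3 mm thick, walls 2.5 mm thick rising to 22 mm above the desk; the label holders add 18 mm beyond each end wall. Full from the start. Origin: centre of its underside; x along its length, z up.
- trough_yellow: Low open-topped trough of folded grey-cream steel, fixed to the desk, with a yellow card in the sloped label holder at each end; for the film cartridge. Inside 118 mm long (x) by 40 mm wide (y), floor 3 mm thick, walls 2.5 mm thick rising to 22 mm above the desk; the label holders add 18 mm beyond each end wall. Origin: centre of its underside; x along its length, z up.
- trough_green: Low open-topped trough of folded grey-cream steel, fixed to the desk, with a green card in the sloped label holder at each end; for the data tape. Inside 121 mm long (x) by 35.5 mm wide (y), floor 3 mm thick, walls 2.5 mm thick rising to 22 mm above the desk; the label holders add 18 mm beyond each end wall. Origin: centre of its underside; x along its length, z up.
- refile_tray: Refile tray: shallow open dark-wood tray with grey felt floor, no label, fixed to the desk; inside 124 (x) x 88 (y) mm, walls 6 mm, floor 6 mm and rim 18 mm above the desk. Origin: centre of its underside; x along its long side, z up. Troughs and tray stand in a row, any order, some 155 mm between centres. Other small things on the desk near the items are under 42 mm high.
Things that resemble listed ones, but are neither listed nor needed, are in the scene too. What is shaped like the trough_red but purple or turquoise is not meant.

How it is judged:
By the outcome, as a careful person would: the job done as asked, in the order asked, and still so for the second after the job is handed in, with the robot touching nothing.
It also fails if it takes over 138 s, if anything falls off the work surface, if the arm or the gripper's body presses on something with over 40 N, if the wrist force passes 120 N, or if a joint passes its speed limit or range.

## Working session

There is one attempt and no reset: what is moved stays moved. The work goes in short steps, Python scripts to look and compute and a tool call to move; the robot and the scene stay as the last step left them, time stands still between calls to the robot, and variables do not carry over. Pictures are saved under pics/ and viewed, at most 14 in all, crops included, and the job is handed in when it is done.

Besides the shell and the picture viewer there is one more tool, called after "Emit:" in YAML: its name, and indented under it one key for each argument. send_rows: Moves the arm, as the interface text tells. Its arguments: {"type":"object","properties":{"steps":{"type":"array","items":{"type":"number"}},"squeeze":{"type":"number"}},"required":["steps"]}

```bash
mkdir -p pics; ls; python3 - <<'E'
from rig import manip
import cv2,numpy as np
for n in ("scene","top"):
    s=manip.snapshot(n); cv2.imwrite(f"pics/{n}0.png",s["color"])
    print(n,s["vertical_fov"],s["cx"],s["cy"],np.round(s["xyz"],1).tolist(),np.round(s["orientation"],4).tolist())
s=manip.read_state();print(s["clock"],s["ee_pos"],np.round(s["tcp_rot"],3).tolist(),s["finger_gap"])
E
```

```text
pics
scene 48.313710514615714 272.8286677132116 205.45738513255736 [1000.2, -615.8, 765.2] [[0.7294, 0.4559, -0.51], [0.6838, -0.5089, 0.523], [-0.0211, -0.7302, -0.6829]]
top 56.620304545670024 285.1207428474017 210.85550631816523 [359.5, -76.5, 882.5] [[-0.0015, -0.9951, 0.0986], [-1.0, 0.001, -0.005], [0.0049, -0.0987, -0.9951]]
0.1 [ 229.89490809 -607.54057436  221.75196373] [[0.935, 0.354, -0.001], [0.354, -0.935, 0.001], [-0.0, -0.001, -1.0]] 0.9983346006391481
```

View pics/scene0.png

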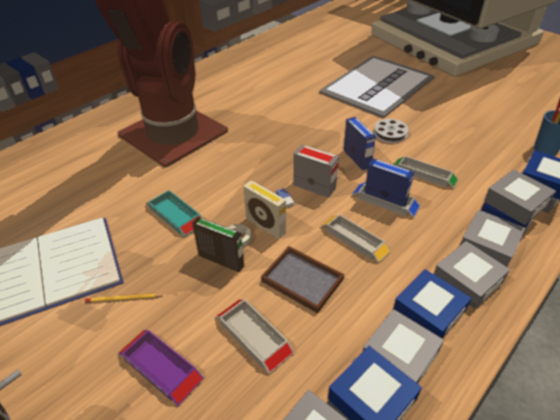

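View pics/top0.png

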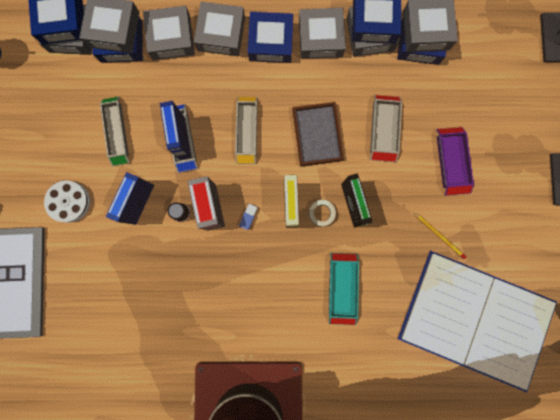

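The top view shows the spare blue carton on open desk at (130,198), carton_35 at (205,203), the cartridge at (291,200) and the tape at (358,200). The row of places is green (115,130), blue with the filed carton (178,135), yellow (246,130), tray (318,134) and red (386,128). The decoys are purple (455,160) and turquoise (344,288).

Two blue cartons could be the spare: (130,198) and (172,130). The one at (130,198) fits, because it has no trough under it. I'll confirm this in a crop while measuring.

```bash
cat > h.py <<'E'
import numpy as np,cv2
from rig import manip
def K(s):
    f=s["color"].shape[0]/2/np.tan(np.radians(s["vertical_fov"])/2); return f,s["cx"],s["cy"]
def ray(s,p):
    f,cx,cy=K(s); d=np.array(s["orientation"])@np.array([(p[0]-cx)/f,(p[1]-cy)/f,1]); return np.array(s["xyz"]),d/np.linalg.norm(d)
def atz(s,p,z):
    o,d=ray(s,p); return o+d*(z-o[2])/d[2]
def tri(s1,p1,s2,p2):
    (o1,d1),(o2,d2)=ray(s1,p1),ray(s2,p2)
    t=np.linalg.lstsq(np.c_[d1,-d2],o2-o1,rcond=None)[0]; a,b=o1+t[0]*d1,o2+t[1]*d2
    return (a+b)/2,np.linalg.norm(a-b)
def proj(s,X):
    f,cx,cy=K(s); c=np.array(s["orientation"]).T@(np.array(X)-s["xyz"]); return np.array([cx+f*c[0]/c[2],cy+f*c[1]/c[2]])
HUE={"red":[(0,8),(172,180)],"yellow":[(22,34)],"green":[(45,80)],"blue":[(100,125)]}
def blobs(img,col,roi,smin=110,vmin=60):
    h=cv2.cvtColor(img,cv2.COLOR_BGR2HSV); m=np.zeros(h.shape[:2],np.uint8)
    for a,b in HUE[col]: m|=cv2.inRange(h,(a,smin,vmin),(b,255,255))
    x0,y0,x1,y1=roi; k=np.zeros_like(m); k[y0:y1,x0:x1]=m[y0:y1,x0:x1]
    n,l,st,c=cv2.connectedComponentsWithStats(k)
    o=[]
    for i in sorted(range(1,n),key=lambda i:-st[i,4]):
        if st[i,4]<25: continue
        ys,xs=np.nonzero(l==i); o.append((int(st[i,4]),np.round(c[i],1).tolist(),cv2.minAreaRect(np.c_[xs,ys].astype(np.float32))))
    return o
E
python3 - <<'E'
from h import *
t=manip.snapshot("top");s=manip.snapshot("scene")
def show(n,v,c,roi,**k):
    for b in blobs(v["color"],c,roi,**k)[:4]: print(n,c,b[0],b[1],np.round(b[2][1],1),round(b[2][2],1))
show("top35",t,"red",(185,170,230,235)); show("sc35",s,"red",(285,135,345,200))
show("topcart",t,"yellow",(275,165,305,235)); show("sccart",s,"yellow",(235,170,295,220))
show("toptape",t,"green",(340,165,375,235)); show("sctape",s,"green",(185,205,250,245))
show("topsp",t,"blue",(105,165,155,225),vmin=130); show("scsp",s,"blue",(335,110,380,175),vmin=110); show("scsp2",s,"blue",(365,155,420,220),vmin=110)
show("trR",t,"red",(365,85,410,170));show("trY",t,"yellow",(230,90,262,170));show("trG",t,"green",(98,90,135,170))
show("sR",s,"red",(210,290,300,375));show("sY",s,"yellow",(310,205,395,265));show("sG",s,"green",(385,150,465,192))
for q in ("trough_red","trough_yellow","trough_green","trough_blue","refile_tray","carton_35","cartridge","data_tape","carton_16_spare"):
  for n,v in (("top",t),("scene",s)):
    print(q,n,[(round(float(r["conf"]),2),np.round(r["box"]).astype(int).tolist()) for r in manip.regions_of(n,q)][:3],[np.round(r["xy"],1).tolist() for r in manip.landmark_of(n,q)][:3])
im=cv2.resize(t["color"][80:240,80:280],None,fx=4,fy=3.75)[:600]
im2=cv2.resize(t["color"][85:235,90:290],None,fx=4,fy=4,interpolation=cv2.INTER_CUBIC);cv2.imwrite("pics/c1.png",im2)
im2=cv2.resize(t["color"][85:235,225:425],None,fx=4,fy=4,interpolation=cv2.INTER_CUBIC);cv2.imwrite("pics/c2.png",im2)
E
```

```text
top35 red 487 [202.0, 201.6] [38.5 12.6] 78.1
sc35 red 211 [315.7, 154.1] [33.2  6.6] 18.4
sc35 red 34 [334.1, 168.7] [ 3.  12.3] 38.7
topcart yellow 274 [291.0, 199.2] [39.1  7. ] 88.0
sccart yellow 162 [264.0, 192.1] [33.   5.1] 29.7
toptape green 189 [360.0, 198.5] [41.1  4.6] 73.3
sctape green 100 [216.4, 227.2] [37.7  2.6] 20.9
topsp blue 340 [120.5, 198.2] [10.7 43.8] 26.6
scsp blue 104 [361.2, 127.4] [27.8  6.2] 41.8
scsp blue 37 [374.7, 162.4] [9.2 4.5] 6.3
scsp2 blue 173 [392.1, 167.9] [43.   6.3] 18.9
scsp2 blue 76 [413.7, 207.3] [ 6.9 11.9] 33.7
trR red 218 [384.1, 156.2] [25.6  8.7] 5.2
trR red 96 [387.5, 97.6] [25.2  3.9] 4.8
trY yellow 35 [243.8, 158.3] [ 6. 15.] 90.0
trG green 113 [118.1, 159.9] [ 7.9 15.5] 80.5
trG green 33 [108.9, 99.5] [ 2.3 14.3] 80.5
sR red 371 [278.1, 356.8] [12.5 31.4] 50.2
sR red 83 [229.2, 307.7] [ 3.  28.2] 54.2
sG green 45 [453.0, 179.8] [6.1 8. ] 33.7
trough_red top [(0.84, [386, 129, 33, 67]), (0.83, [344, 291, 29, 69]), (0.6, [456, 161, 35, 71])] [[380.9, 127.3], [341.3, 289.1]]
trough_red scene [(0.66, [254, 336, 75, 74]), (0.56, [172, 2
[... 488 characters left out ...]
386.7, 201.9]]
refile_tray top [(0.72, [316, 133, 53, 66])] [[317.6, 133.6]]
refile_tray scene [(0.89, [301, 280, 85, 68])] [[302.9, 280.5]]
carton_35 top [(0.85, [208, 204, 34, 56]), (0.28, [294, 200, 19, 57])] [[211.9, 205.9], [315.3, 132.1]]
carton_35 scene [(0.71, [316, 168, 45, 53])] [[311.7, 182.6], [256.2, 334.4]]
cartridge top [(0.64, [292, 200, 14, 57])] [[290.7, 202.3]]
cartridge scene [(0.97, [266, 210, 43, 58])] [[265.5, 223.5]]
data_tape top [(0.85, [358, 199, 27, 53])] [[348.2, 204.9]]
data_tape scene [(0.71, [218, 243, 56, 58])] [[218.0, 255.8]]
carton_16_spare top [(0.66, [130, 198, 43, 49])] [[138.1, 203.5]]
carton_16_spare scene [(0.72, [361, 142, 33, 54])] [[353.8, 157.2]]
```

View pics/c1.png

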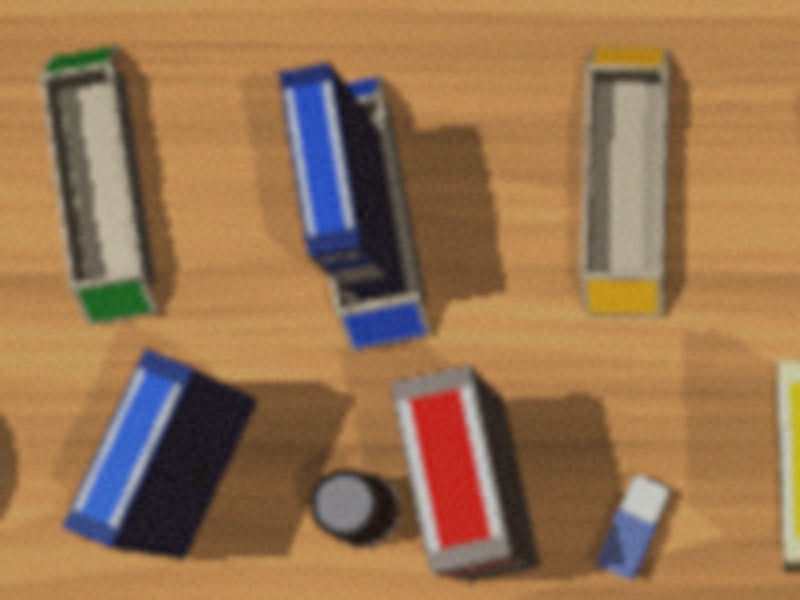

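View pics/c2.png

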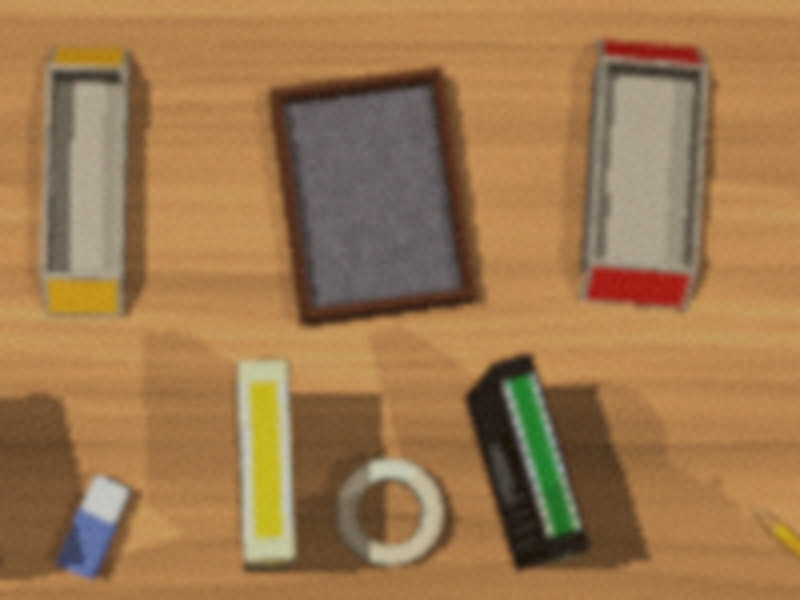

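The crop confirms it: the carton at (130,198) stands on bare desk, so it is the spare. The carton at (172,130) stands in the blue-carded trough. Next I compute the poses.

```bash
python3 - <<'E'
from h import *
import json
t=manip.snapshot("top");s=manip.snapshot("scene")
P={}
for n,c,rt,rs,H,vt,vs in (("carton_35","red",(185,170,230,235),(285,135,335,168),100,60,60),("cartridge","yellow",(275,165,305,235),(235,170,295,220),102,60,60),
 ("data_tape","green",(340,165,375,235),(185,205,250,245),102,60,60),("spare","blue",(105,165,155,225),(335,110,380,150),100,130,110)):
    a=blobs(t["color"],c,rt,vmin=vt)[0];b=blobs(s["color"],c,rs,vmin=vs)[0]
    X,e=tri(t,a[2][0],s,b[2][0])
    box=cv2.boxPoints(a[2]); ed=sorted([(np.linalg.norm(box[i]-box[i-1]),i) for i in range(4)])[-1][1]
    q=[atz(t,box[ed],H),atz(t,box[ed-1],H)];d=(q[1]-q[0]); yaw=np.degrees(np.arctan2(d[1],d[0]))
    yaw=(yaw+90)%180-90
    C=atz(t,a[2][0],H); P[n]=[float(C[0]),float(C[1]),float(yaw)]
    print(n,"tri",np.round(X,1),"err",round(e,1),"atz",np.round(C[:2],1),"yaw",round(yaw,1))
T={"green":(90,[(45,72),(115,62),(153,282),(80,292)],121+5,35.5+5,22),"yellow":(90,[(587,68),(667,66),(663,280),(584,280)],118+5,45,22),
"tray":(225,[(272,92),(438,68),(478,300),(303,324)],136,100,18),"red":(225,[(600,62),(706,62),(690,275),(587,268)],121,61,22)}
for n,(ox,cs,L,W,z) in T.items():
    w=np.array([atz(t,(ox+x/4-.375,85+y/4-.375),z)[:2] for x,y in cs])
    m=np.array([(L/2,W/2),(L/2,-W/2),(-L/2,-W/2),(-L/2,W/2)]); c=w.mean(0)
    H=m.T@(w-c);yaw=np.degrees(np.arctan2(H[0,1]-H[1,0],H[0,0]+H[1,1]))
    R=np.array([[np.cos(np.radians(yaw)),-np.sin(np.radians(yaw))],[np.sin(np.radians(yaw)),np.cos(np.radians(yaw))]])
    r=w-c-m@R.T
    P[n]=[float(c[0]),float(c[1]),float(yaw)]
    for (x,y) in np.int32([proj(s,[*(c+m[i]@R.T if 0 else c+R@m[i]),z]) for i in range(4)]): cv2.circle(s["color"],(int(x),int(y)),2,(255,0,255),-1)
    print(n,np.round(c,1),"yaw",round(yaw,1),"L,W meas",np.round([np.linalg.norm(w[0]-w[3]),np.linalg.norm(w[1]-w[2]),np.linalg.norm(w[0]-w[1]),np.linalg.norm(w[2]-w[3])],1),"res",np.round(np.abs(r).max(),1))
json.dump(P,open("P.json","w"))
cv2.imwrite("pics/s1.png",cv2.resize(s["color"][140:380,190:470],None,fx=2.5,fy=2.5,interpolation=cv2.INTER_CUBIC))
E
```

```text
carton_35 tri [456.7  88.3 100.3] err 2.4 atz [455.9  87.5] yaw 13.0
cartridge tri [461.2 -91.  101.6] err 3.7 atz [459.9 -92.3] yaw 1.7
data_tape tri [ 463.4 -230.1  102.1] err 4.1 atz [ 462.1 -231.8] yaw 15.5
spare tri [465.8 255.5  92.3] err 5.1 atz [463.  250.1] yaw -24.5
green [631.8 305.3] yaw 11.2 L,W meas [130.  130.4  39.9  41. ] res 3.1
yellow [633.8   7.6] yaw -0.3 L,W meas [123.2 124.4  45.6  44.4] res 1.1
tray [ 622.1 -155.5] yaw 8.0 L,W meas [136.  137.   96.3  99.9] res 2.0
red [ 637.8 -310.3] yaw -4.7 L,W meas [120.5 124.8  60.6  58.2] res 3.3
```

View pics/s1.png

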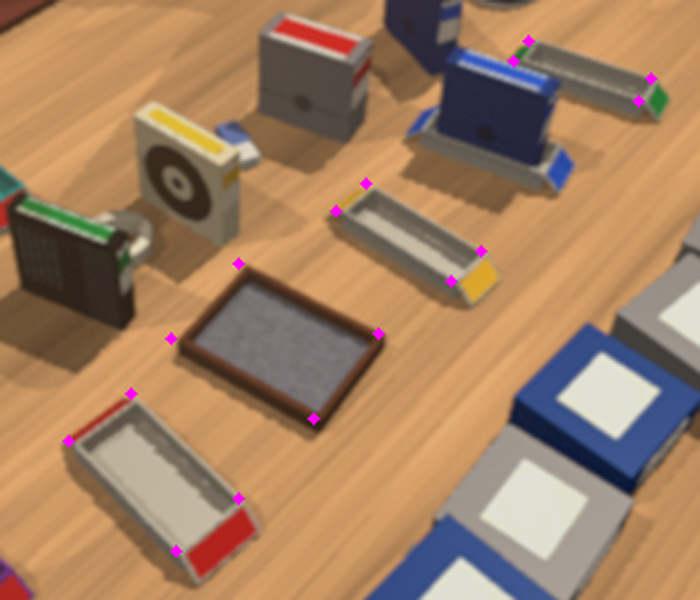

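```bash
cat >> h.py <<'E'
def plan(x,y,z,yaw):
    "total turn, then total shift in tool axes (cm) after the turn"
    s=manip.read_state();R=np.array(s["tcp_rot"]);p=np.array(s["ee_pos"])
    y0=np.degrees(np.arctan2(R[1,0],R[0,0])); turn=y0-yaw; turn=(turn+90)%180-90
    a=np.radians(y0-turn); d=np.array([x,y,z])-p; c,k=np.cos(a),np.sin(a)
    print("from",np.round(p,1),"yaw",round(y0,1),"turn",round(turn,1),"shift cm",np.round(np.array([d[0]*c+d[1]*k,d[0]*k-d[1]*c,-d[2]])/10,2),"t",round(s["clock"],2))
E
python3 - <<'E'
from h import *
w=manip.snapshot("wrist");s=manip.read_state();R=np.array(s["tcp_rot"])
print(w["vertical_fov"],w["cx"],w["cy"],"cam in tool",np.round(R.T@(np.array(w["xyz"])-s["ee_pos"]),1),np.round(R.T@np.array(w["orientation"]),3).tolist())
plan(462,-232,222,15.5)
E
```

```text
68.14142855658706 282.79206764122284 211.60789942764427 cam in tool [  67.4   -0.7 -161.6] [[0.0, -0.969, -0.248], [1.0, 0.0, 0.0], [-0.0, -0.248, 0.969]]
from [ 230.  -607.9  222.5] yaw 20.7 turn 5.2 shift cm [ 32.4  -30.02   0.05] t 2.15
```

Emit:
send_rows:
  steps: [0,0,0,5.2,0,3.6,-3.35,0,0,0,3.6,-3.35,0,0,0,3.6,-3.35,0,0,0,3.6,-3.35,0,0,0,3.6,-3.35,0,0,0,3.6,-3.35,0,0,0,3.6,-3.35,0,0,0,3.6,-3.3,0,0,0,3.6,-3.3,0,0,0]
  squeeze: 20

```text
clock: 3.4
ee_pos: [462.5, -230.3, 222.9]
tcp_rot: [[0.964, 0.268, 0.001], [0.268, -0.964, -0.0], [0.0, 0.001, -1.0]]
force: [0.7, 0.1, 0.5]
finger_gap: 1.002
grip_force: 0.0
```

```bash
python3 - <<'E'
from h import *
w=manip.snapshot("wrist");cv2.imwrite("pics/w1.png",w["color"])
for b in blobs(w["color"],"green",(0,0,560,420))[:3]+blobs(w["color"],"yellow",(0,0,560,420))[:3]: print(b)
plan(462,-232,222,15.5)
E
```

```text
(1019, [283.1, 204.8], ((283.0, 206.0), (86.0, 12.0), 90.0))
(1439, [134.9, 167.4], ((134.5297393798828, 167.93865966796875), (17.245227813720703, 87.26084899902344), 7.431407928466797))
(641, [93.1, 40.7], ((92.44999694824219, 40.650001525878906), (48.066619873046875, 16.76007080078125), 18.434947967529297))
(231, [79.1, 205.1], ((73.64705657958984, 203.9117889404297), (86.10013580322266, 3.8805696964263916), 14.03624439239502))
from [ 466.1 -223.3  223. ] yaw 16.0 turn 0.5 shift cm [-0.63  0.73  0.1 ] t 3.45
```

View pics/w1.png

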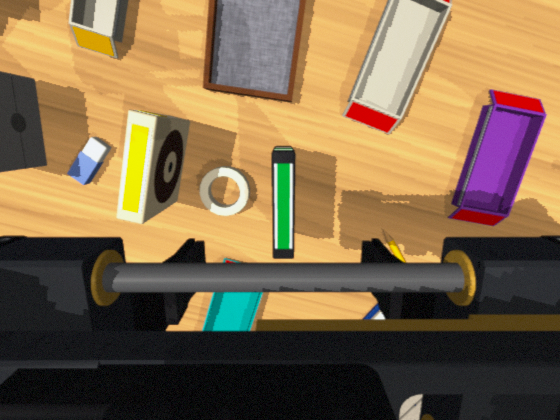

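The tape's green label is at (283,206), aligned with the tool x axis. The yellow label is at (134,168) and the red trough at (400,60). The arm was still settling, so I re-read with it at rest.

```bash
cat >> h.py <<'E'
def label(v,col,H,roi=(0,0,560,420),i=0,**k):
    b=blobs(v["color"],col,roi,**k)[i][2]; box=cv2.boxPoints(b)
    j=max(range(4),key=lambda i:np.linalg.norm(box[i]-box[i-1])); q=atz(v,box[j],H)-atz(v,box[j-1],H)
    C=atz(v,b[0],H); print(col,"px",np.round(b[0],1),"size",np.round(b[1],1),"at",np.round(C,1),"yaw",round((np.degrees(np.arctan2(q[1],q[0]))+90)%180-90,1)); return b[0]
E
python3 - <<'E'
from h import *
w=manip.snapshot("wrist"); t=manip.snapshot("top")
a=label(w,"green",102); b=label(w,"yellow",102)
R=np.array(manip.read_state()["tcp_rot"]); print(np.round(R,4).tolist())
for r,p in (((340,165,375,235),a),): print("tri top/wrist",tri(t,blobs(t["color"],"green",r)[0][2][0],w,p))
plan(462,-232,222,15.5)
E
```

```text
green px [289.5 211.5] size [12.  85.1] at [ 463.3 -229.8  102. ] yaw 15.3
yellow px [142.4 173. ] size [16.8 86.7] at [461.1 -90.8 102. ] yaw 1.4
[[0.9621, 0.2727, 0.0006], [0.2727, -0.9621, 0.0004], [0.0007, -0.0002, -1.0]]
tri top/wrist (array([ 442.23880873, -245.69127038,   28.94940077]), np.float64(19.798739138705777))
from [ 463.2 -229.   222.8] yaw 15.8 turn 0.3 shift cm [-0.19  0.26  0.08] t 3.55
```

Emit:
send_rows:
  steps: [0,0.08,2,0.5,0,0,0,2,0,0,0,0,2,0,0,0,0,2,0,0,0,0,2,0,0,0,0,2,0,0,0,0,2,0,0,0,0,1.6,0,0,0,0,0,0,0,0,0,0,0,0]
  squeeze: 25

```text
clock: 4.8
ee_pos: [462.3, -232.8, 67.2]
tcp_rot: [[0.966, 0.259, 0.001], [0.259, -0.966, -0.0], [0.001, 0.001, -1.0]]
force: [0.2, -0.3, 0.4]
finger_gap: 1.002
grip_force: 0.0
```

Emit:
send_rows:
  steps: [0,0,0,0,1,0,0,0,0,1,0,0,0,0,1,0,0,0,0,1,0,0,0,0,1,0,0,0,0,1,0,0,0,0,1,0,0,0,0,1,0,0,0,0,1,0,0,0,0,1]

```text
clock: 6.05
ee_pos: [462.0, -232.4, 66.5]
tcp_rot: [[0.966, 0.259, -0.0], [0.259, -0.966, 0.0], [-0.0, -0.0, -1.0]]
force: [0.1, 0.3, -1.0]
finger_gap: 0.243
grip_force: 24.9
```

Emit:
send_rows:
  steps: [0,0,-1,0,1,0,0,-2.5,0,1,0,0,-3.5,0,1,0,0,-3.5,0,1,0,0,-3,0,1,2,-4,0,0,1,2,-5,0,0,1,2,-5,0,0,1,2,-5,0,0,1,2,-5,0,0,1]

```text
clock: 7.3
ee_pos: [496.2, 26.9, 202.3]
tcp_rot: [[0.966, 0.259, 0.001], [0.259, -0.966, -0.0], [0.001, 0.001, -1.0]]
force: [0.4, -0.1, -2.8]
finger_gap: 0.249
grip_force: 24.9
```

Emit:
send_rows:
  steps: [2,-5,0,0,1,2,-5,0,0,1,2,-5,0,0,1,2,-5,0,0,1,2,-4,0,0,1,1,0,0,4,1,0,0,0,0,1,0,0,0,0,1,0,0,0,0,1,0,0,0,0,1]

```text
clock: 8.55
ee_pos: [540.4, 285.1, 201.8]
tcp_rot: [[0.982, 0.191, 0.0], [0.191, -0.982, -0.0], [0.0, 0.0, -1.0]]
force: [-0.7, -0.4, -1.7]
finger_gap: 0.245
grip_force: 24.9
```

```bash
python3 - <<'E'
from h import *
w=manip.snapshot("wrist");cv2.imwrite("pics/w2.png",w["color"]);np.save("w2.npy",w,allow_pickle=True)
for r in manip.regions_of("wrist","trough_green")[:2]: print(r["conf"],np.round(r["box"]))
for b in blobs(w["color"],"green",(0,0,560,420))[:5]: print(b)
plan(632,305,196,11)
E
```

```text
0.61 [275.  96.  43. 143.]
(1776, [283.0, 229.4], ((283.0, 229.5), (65.0, 26.0), 90.0))
(675, [283.0, 305.0], ((283.0, 305.0), (26.0, 24.0), 90.0))
(425, [275.2, 30.3], ((275.5082702636719, 30.268152236938477), (33.30019760131836, 12.63479995727539), 2.045408248901367))
(131, [283.2, 162.7], ((282.5, 162.5), (37.0, 3.0), -0.0))
from [540.4 285.3 201.7] yaw 11.0 turn 0.0 shift cm [ 9.37 -0.18  0.57] t 8.65
```

View pics/w2.png

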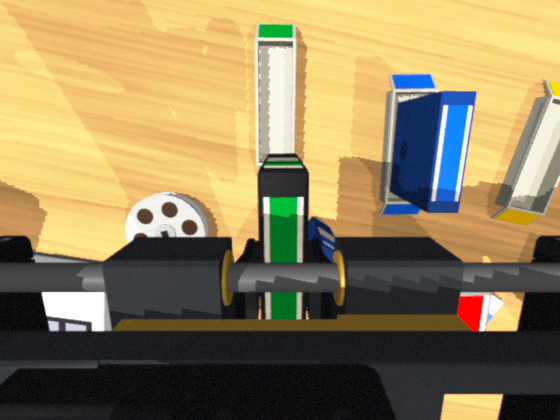

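The green trough lies straight ahead of the held tape, with rim corners at about (256,39), (296,39) and (257,165). I compute its centre at rim height and check that height against the top view.

```bash
cat >> h.py <<'E'
def seen(v,far,near,L,z=22):
    "trough from far-edge mid pixel and a centre-line pixel nearer, outer length L"
    a,b=atz(v,far,z),atz(v,near,z); d=(a-b)[:2]; n=d/np.linalg.norm(d); c=a[:2]-n*L/2
    print("centre",np.round(c,1),"yaw",round(np.degrees(np.arctan2(n[1],n[0])),1),"near",np.round(b[:2],1),"len",round(np.linalg.norm(d),1)); return c
E
python3 - <<'E'
from h import *
w=np.load("w2.npy",allow_pickle=True).item(); t=manip.snapshot("top")
print("h",tri(t,(108.9,99.5),w,(275.5,30.3)))
c=seen(w,(276,38.5),(276.5,150),126)
print("width",np.linalg.norm(atz(w,(256,40),22)-atz(w,(296,40),22)))
print("pred of top estimate",proj(w,[631.8+63*.981,305.3+63*.194,22]))
plan(c[0],c[1],201,11)
E
```

```text
h (array([703.81089224, 324.99470411,  11.51702846]), np.float64(0.6684752913876818))
centre [631.6 310.4] yaw 11.0 near [586.7 301.7] len 108.8
width 39.78156072157099
pred of top estimate [280.8926452   39.42178209]
from [540.3 285.4 201.7] yaw 11.0 turn 0.0 shift cm [ 9.44 -0.71  0.07] t 8.7
```

Emit:
send_rows:
  steps: [2,-0.2,0,0,1,3,-0.3,0,0,1,3,-0.2,0,0,1,1.25,0,1,0,1,0,0,2,0,1,0,0,2.5,0,1,0,0,2.5,0,1,0,0,2,0,1,0,0,0.6,0,1,0,0,0,0,1]

```text
clock: 9.95
ee_pos: [629.6, 310.2, 95.6]
tcp_rot: [[0.982, 0.191, -0.0], [0.191, -0.982, 0.0], [-0.0, -0.0, -1.0]]
force: [0.2, -0.0, -2.3]
finger_gap: 0.243
grip_force: 24.9
```

```bash
python3 - <<'E'
from h import *
s=manip.snapshot("scene");cv2.imwrite("pics/s2.png",cv2.resize(s["color"][90:240,330:530],None,fx=4,fy=4,interpolation=cv2.INTER_CUBIC)[:600])
plan(631.6,310.4,69.5,11)
E
```

```text
from [630.  310.5  96.3] yaw 11.0 turn 0.0 shift cm [0.16 0.04 2.68] t 10.0
```

View pics/s2.png

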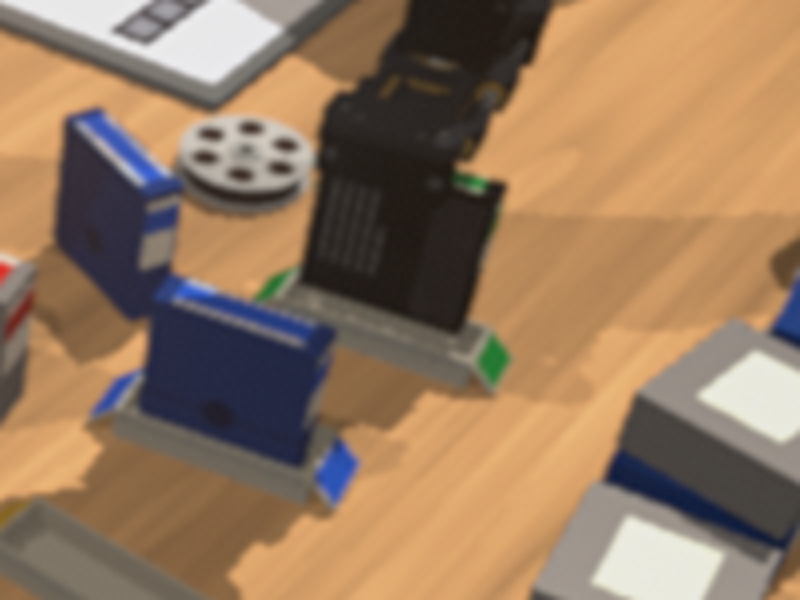

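The tape hangs centred over the green trough, between its two green cards. I lower it slowly.

Emit:
send_rows:
  steps: [0,0,0.6,0,1,0,0,0.6,0,1,0,0,0.5,0,1,0,0,0.4,0,1,0,0,0.2,0,1,0,0,0.15,0,1,0,0,0.1,0,1,0,0,0,0,1,0,0,0,0,1,0,0,0,0,1]

```text
clock: 11.25
ee_pos: [629.8, 310.3, 70.2]
tcp_rot: [[0.982, 0.191, 0.0], [0.191, -0.982, 0.0], [0.0, -0.0, -1.0]]
force: [-0.6, 0.2, -2.6]
finger_gap: 0.241
grip_force: 24.9
```

Emit:
send_rows:
  steps: [0,0,0.05,0,1,0,0,0.05,0,1,0,0,0.05,0,1,0,0,0,0,1,0,0,0,0,1,0,0,0,0,1,0,0,0,0,1,0,0,0,0,1,0,0,0,0,1,0,0,0,0,1]

```text
clock: 12.5
ee_pos: [629.9, 310.4, 69.6]
tcp_rot: [[0.982, 0.191, 0.001], [0.191, -0.982, 0.0], [0.001, -0.0, -1.0]]
force: [-3.0, -1.4, 6.4]
finger_gap: 0.245
grip_force: 24.9
```

Emit:
send_rows:
  steps: [0,0,0,0,0.72,0,0,0,0,0.7,0,0,0,0,0.6,0,0,0,0,0.4,0,0,0,0,0.3,0,0,-1,0,0.2,0,0,-3,0,0,0,0,-4,0,0,0,0,-4,0,0,0,0,-4,9.6,0]

```text
clock: 13.75
ee_pos: [629.7, 310.2, 230.7]
tcp_rot: [[1.0, 0.022, 0.0], [0.022, -1.0, 0.001], [0.0, -0.001, -1.0]]
force: [0.9, 0.5, -0.1]
finger_gap: 0.989
grip_force: 0.0
```

Emit:
send_rows:
  steps: [-2,4.4,0,0,0,-2,4.4,0,0,0,-2,4.4,0,0,0,-2,4.4,0,0,0,-2,4.4,0,0,0,-2,4.4,0,0,0,-2,4.4,0,0,0,-2,4.4,0,0,0,-1.9,4.5,0,0,0,0,0,0,0,0]

```text
clock: 15.0
ee_pos: [459.6, -94.7, 229.4]
tcp_rot: [[1.0, 0.019, 0.001], [0.019, -1.0, -0.001], [0.001, 0.001, -1.0]]
force: [0.5, -0.1, -0.5]
finger_gap: 1.002
grip_force: 0.0
```

```bash
python3 - <<'E'
from h import *
w=manip.snapshot("wrist");label(w,"yellow",102); print(manip.read_state()["ee_pos"])
t=manip.snapshot("top");label(t,"green",105,(60,90,140,170))
cv2.imwrite("pics/t2.png",np.hstack([cv2.resize(t["color"][80:180,70:170],None,fx=4,fy=4),cv2.resize(w["color"],None,fx=.7143,fy=.9524)[:400]]))
plan(461,-91,66,1.5)
E
```

```text
yellow px [279.4 203.5] size [81.3 15.3] at [460.8 -91.  102. ] yaw 1.9
[460.49676978 -92.31803556 229.39793759]
green px [ 94.4 116.6] size [39.8  4.8] at [630.9 310.  105. ] yaw 11.3
from [461.  -90.9 229.3] yaw 1.4 turn -0.1 shift cm [0.000e+00 1.000e-02 1.633e+01] t 15.1
```

View pics/t2.png

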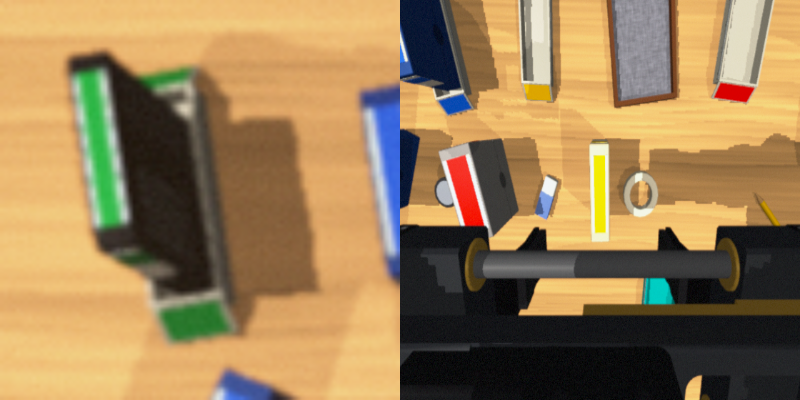

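The tape stands upright in the green trough, and the open gripper is over the cartridge. I grip it now.

Emit:
send_rows:
  steps: [0,0,2,0,0,0,0,2.5,0,0,0,0,2.5,0,0,0,0,2.5,0,0,0,0,2.5,0,0,0,0,2.3,0,0,0,0,1.5,0,0,0,0,0.5,0,0,0,0,0,0,0,0,0,0,0,0]

```text
clock: 16.35
ee_pos: [461.4, -91.2, 66.3]
tcp_rot: [[1.0, 0.025, 0.001], [0.025, -1.0, -0.0], [0.001, 0.0, -1.0]]
force: [1.2, 0.5, 0.2]
finger_gap: 1.0
grip_force: 0.0
```

Emit:
send_rows:
  steps: [0,0,0,0,1,0,0,0,0,1,0,0,0,0,1,0,0,0,0,1,0,0,0,0,1,0,0,0,0,1,0,0,0,0,1,0,0,0,0,1,0,0,0,0,1,0,0,0,0,1]

```text
clock: 17.6
ee_pos: [460.8, -91.2, 65.6]
tcp_rot: [[1.0, 0.025, 0.0], [0.025, -1.0, 0.0], [0.0, -0.0, -1.0]]
force: [-0.0, -0.5, -1.1]
finger_gap: 0.301
grip_force: 25.0
```

Emit:
send_rows:
  steps: [0,0,-1,0,1,0,0,-2.5,0,1,0,0,-3.5,0,1,0,0,-3.5,0,1,0,0,-3,1.7,1,2,-3,0,0,1,3,-4,0,0,1,2.5,-2.7,0,0,1,0,0,0,0,1,0,0,0,0,1]

```text
clock: 18.85
ee_pos: [535.8, 4.9, 200.6]
tcp_rot: [[1.0, -0.005, -0.001], [-0.005, -1.0, -0.0], [-0.001, 0.0, -1.0]]
force: [-0.2, -0.2, -1.7]
finger_gap: 0.3
grip_force: 25.0
```

Emit:
send_rows:
  steps: [0,0,0,0,1,0,0,0,0,1,0,0,0,0,1,0,0,0,0,1,0,0,0,0,1,0,0,0,0,1,0,0,0,0,1,0,0,0,0,1,0,0,0,0,1,0,0,0,0,1]

```text
clock: 20.1
ee_pos: [536.2, 5.5, 200.6]
tcp_rot: [[1.0, -0.005, -0.0], [-0.005, -1.0, 0.0], [-0.0, -0.0, -1.0]]
force: [-1.0, -0.4, -1.7]
finger_gap: 0.297
grip_force: 25.0
```

```bash
python3 - <<'E'
from h import *
w=manip.snapshot("wrist");np.save("w3.npy",w,allow_pickle=True)
cv2.imwrite("pics/w3.png",cv2.resize(w["color"][0:210,140:420],None,fx=2.85,fy=2.85,interpolation=cv2.INTER_CUBIC)[:598])
plan(633.8,7.6,201,-.3)
E
```

```text
from [536.2   5.5 200.6] yaw -0.3 turn 0.0 shift cm [ 9.76 -0.26 -0.04] t 20.15
```

View pics/w3.png

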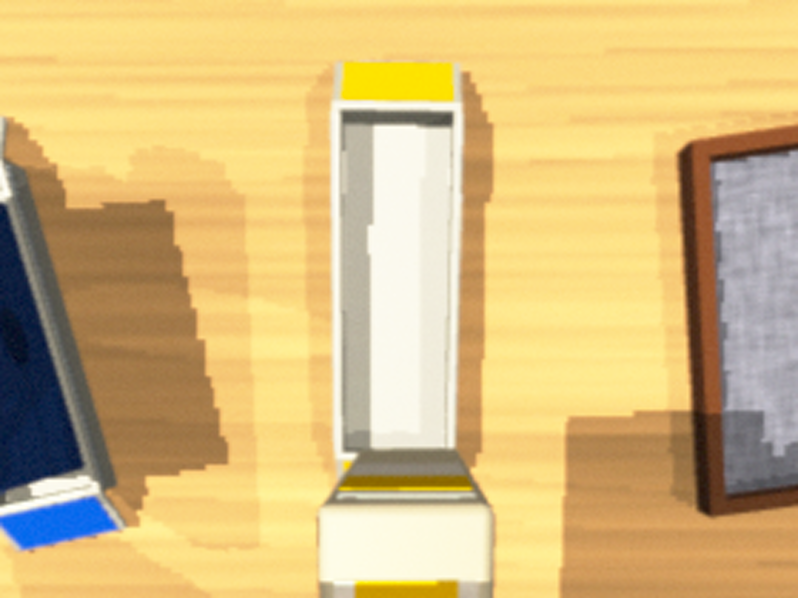

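The yellow trough's far rim runs at crop row 101, columns 331–463, and its near end is at row 455, columns 334–457. It is nearly aligned with the tool.

```bash
python3 - <<'E'
from h import *
w=np.load("w3.npy",allow_pickle=True).item(); t=manip.snapshot("top")
print("h",tri(t,(90+628/4-.4,85+56/4-.4),w,(279.4,28)))
c=seen(w,(279.1,35),(278.6,159.3),123); print("width",np.linalg.norm(atz(w,(256,35.5),22)-atz(w,(302.4,35.5),22)))
plan(*c,69,0)
E
```

```text
h (array([706.19528871,   8.28785586,  10.90179648]), np.float64(1.457883475475815))
centre [634.8   9.8] yaw -0.7 near [574.9  10.5] len 121.4
width 45.82087845340855
from [536.2   5.5 200.6] yaw -0.3 turn -0.3 shift cm [ 9.86 -0.43 13.16] t 20.2
```

Emit:
send_rows:
  steps: [3,-0.2,0,0,1,4,-0.2,0,0,1,2.86,-0.08,0.6,0,1,0,0,2,0,1,0,0,2.5,0,1,0,0,2.5,0,1,0,0,2,0,1,0,0,1,0,1,0,0,0,0,1,0,0,0,0,1]

```text
clock: 21.45
ee_pos: [635.4, 9.9, 95.5]
tcp_rot: [[1.0, -0.005, 0.001], [-0.005, -1.0, 0.0], [0.001, -0.0, -1.0]]
force: [0.2, 0.5, -2.3]
finger_gap: 0.297
grip_force: 25.0
```

Emit:
send_rows:
  steps: [0,0,0.6,0,1,0,0,0.6,0,1,0,0,0.5,0,1,0,0,0.4,0,1,0,0,0.2,0,1,0,0,0.15,0,1,0,0,0.1,0,1,0,0,0,0,1,0,0,0,0,1,0,0,0,0,1]

```text
clock: 22.7
ee_pos: [634.9, 9.8, 69.2]
tcp_rot: [[1.0, -0.005, 0.0], [-0.005, -1.0, 0.0], [0.0, -0.0, -1.0]]
force: [0.3, 0.4, -2.4]
finger_gap: 0.295
grip_force: 25.0
```

Emit:
send_rows:
  steps: [0,0,0.04,0,1,0,0,0.04,0,1,0,0,0.04,0,1,0,0,0,0,1,0,0,0,0,1,0,0,0,0,1,0,0,0,0,1,0,0,0,0,1,0,0,0,0,1,0,0,0,0,1]

```text
clock: 23.95
ee_pos: [634.9, 9.8, 68.6]
tcp_rot: [[1.0, -0.005, 0.0], [-0.005, -1.0, -0.0], [0.0, 0.0, -1.0]]
force: [-3.7, -0.9, 5.8]
finger_gap: 0.296
grip_force: 25.0
```

On the floor (contact force felt). I release and go to the 35 mm carton.

Emit:
send_rows:
  steps: [0,0,0,0,0.67,0,0,0,0,0.65,0,0,0,0,0.55,0,0,0,0,0.4,0,0,0,0,0.3,0,0,-1,0,0.2,0,0,-3,0,0,0,0,-4,0,0,0,0,-4,-6.7,0,0,0,-4,-6.6,0]

```text
clock: 25.2
ee_pos: [634.8, 9.9, 230.1]
tcp_rot: [[0.973, 0.229, 0.001], [0.229, -0.973, -0.0], [0.001, 0.0, -1.0]]
force: [1.3, 0.1, 0.2]
finger_gap: 0.995
grip_force: 0.0
```

Emit:
send_rows:
  steps: [-2.6,-2,0,0,0,-2.6,-2,0,0,0,-2.6,-2,0,0,0,-2.6,-2,0,0,0,-2.6,-2,0,0,0,-2.6,-1.65,0,0,0,0,0,0,0,0,0,0,0,0,0,0,0,0,0,0,0,0,0,0,0]

```text
clock: 26.45
ee_pos: [457.0, 88.0, 227.7]
tcp_rot: [[0.974, 0.225, -0.0], [0.225, -0.974, 0.001], [-0.0, -0.001, -1.0]]
force: [-0.1, -0.4, 0.3]
finger_gap: 1.0
grip_force: 0.0
```

```bash
python3 - <<'E'
from h import *
w=manip.snapshot("wrist");label(w,"red",100,(190,60,370,240)); t=manip.snapshot("top");label(t,"yellow",105,(215,80,280,170))
plan(456.7,88.3,66,13)
E
```

```text
red px [282.5 202. ] size [74. 27.] at [459.4  89.5 100. ] yaw 12.4
yellow px [241.6 115. ] size [ 6.2 36.1] at [634.4   8.7 105. ] yaw -1.1
from [456.8  88.  227.7] yaw 13.0 turn 0.0 shift cm [-0.   -0.03 16.17] t 26.55
```

Emit:
send_rows:
  steps: [0.2,-0.07,2,0,0,0,0,2.5,0,0,0,0,2.5,0,0,0,0,2.5,0,0,0,0,2.5,0,0,0,0,2.2,0,0,0,0,1.4,0,0,0,0,0.6,0,0,0,0,0,0,0,0,0,0,0,0]

```text
clock: 27.8
ee_pos: [458.9, 89.4, 66.6]
tcp_rot: [[0.974, 0.225, 0.001], [0.225, -0.974, 0.0], [0.001, 0.0, -1.0]]
force: [-0.7, -0.7, -0.3]
finger_gap: 1.001
grip_force: 0.0
```

Emit:
send_rows:
  steps: [0,0,0,0,1,0,0,0,0,1,0,0,0,0,1,0,0,0,0,1,0,0,0,0,1,0,0,0,0,1,0,0,0,0,1,0,0,0,0,1,0,0,0,0,1,0,0,0,0,1]

```text
clock: 29.05
ee_pos: [458.4, 89.3, 65.9]
tcp_rot: [[0.974, 0.225, -0.0], [0.225, -0.974, 0.0], [-0.0, -0.0, -1.0]]
force: [-0.5, -0.5, -0.1]
finger_gap: 0.48
grip_force: 25.0
```

Emit:
send_rows:
  steps: [0,0,-1,0,1,0,0,-2.5,0,1,0,0,-3.5,0,1,0,0,-3.5,0,1,0,0,-3,8.9,1,0,0,0,8.8,1,1,3,0,0,1,1.3,4.3,0,0,1,1.3,4.3,0,0,1,1.3,4.3,0,0,1]

```text
clock: 30.3
ee_pos: [494.2, -74.3, 201.4]
tcp_rot: [[0.997, -0.081, 0.0], [-0.081, -0.997, 0.0], [0.0, -0.0, -1.0]]
force: [0.3, -0.3, -3.8]
finger_gap: 0.481
grip_force: 25.0
```

Emit:
send_rows:
  steps: [1.3,4.3,0,0,1,1.3,4.3,0,0,1,1.3,4.3,0,0,1,1.3,4.3,0,0,1,1.3,4.2,0,0,1,0.4,1,0,0,1,0,0,0,0,1,0,0,0,0,1,0,0,0,0,1,0,0,0,0,1]

```text
clock: 31.55
ee_pos: [544.9, -301.3, 201.2]
tcp_rot: [[0.997, -0.08, 0.0], [-0.08, -0.997, -0.0], [0.0, 0.0, -1.0]]
force: [0.0, -0.3, -4.0]
finger_gap: 0.479
grip_force: 25.0
```

```bash
python3 - <<'E'
from h import *
w=manip.snapshot("wrist");np.save("w4.npy",w,allow_pickle=True)
cv2.imwrite("pics/w4.png",cv2.resize(w["color"][0:210,140:420],None,fx=2.85,fy=2.85,interpolation=cv2.INTER_CUBIC)[:598])
for b in blobs(w["color"],"red",(0,0,560,120))[:3]: print(b)
plan(637.8,-310,201,-4.7)
E
```

```text
(774, [424.5, 101.1], ((424.8055419921875, 100.95478057861328), (15.249947547912598, 54.68946838378906), 79.4608154296875))
(758, [284.7, 33.5], ((285.0, 33.5), (13.0, 54.0), 90.0))
from [ 544.9 -301.5  201.1] yaw -4.6 turn 0.1 shift cm [9.33 0.09 0.01] t 31.6
```

View pics/w4.png

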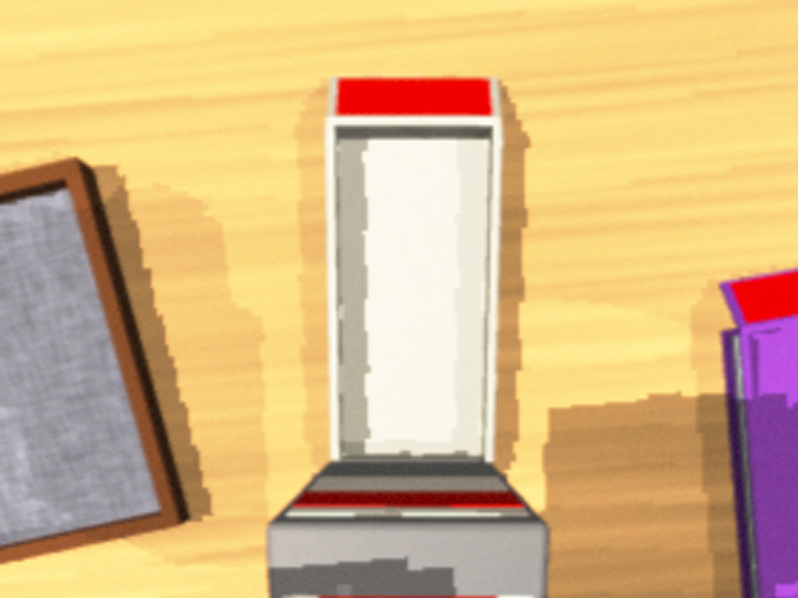

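The cream, red-carded trough lies ahead: far rim at crop row 116 (columns 326–502), near end at row 458 (columns 330–494). The purple decoy is off to the right.

```bash
python3 - <<'E'
from h import *
w=np.load("w4.npy",allow_pickle=True).item(); t=manip.snapshot("top")
print("h",tri(t,(387.5,97.3),w,(285,33.5)))
c=seen(w,(285,40.3),(284.3,160.3),121); print("width",np.linalg.norm(atz(w,(254.2,40.5),22)-atz(w,(316,40.5),22)))
plan(*c,69,-5)
E
```

```text
h (array([ 706.24671067, -315.86857477,   20.23539868]), np.float64(0.04428510677456774))
centre [ 639.4 -310.2] yaw -4.9 near [ 582.2 -305.3] len 118.0
width 61.35790742618501
from [ 544.8 -301.7  201. ] yaw -4.6 turn 0.4 shift cm [ 9.5   0.03 13.2 ] t 31.65
```

Emit:
send_rows:
  steps: [3,0,0,0.3,1,4,0,0,0,1,2.5,0.03,0.6,0,1,0,0,2,0,1,0,0,2.5,0,1,0,0,2.5,0,1,0,0,2,0,1,0,0,1,0,1,0,0,0,0,1,0,0,0,0,1]

```text
clock: 32.9
ee_pos: [640.0, -310.6, 96.0]
tcp_rot: [[0.996, -0.087, 0.001], [-0.087, -0.996, -0.001], [0.002, 0.0, -1.0]]
force: [0.2, 0.1, -1.9]
finger_gap: 0.481
grip_force: 25.0
```

Emit:
send_rows:
  steps: [0,0,0.6,0,1,0,0,0.6,0,1,0,0,0.5,0,1,0,0,0.4,0,1,0,0,0.2,0,1,0,0,0.15,0,1,0,0,0.1,0,1,0,0,0,0,1,0,0,0,0,1,0,0,0,0,1]

```text
clock: 34.15
ee_pos: [639.5, -310.4, 69.5]
tcp_rot: [[0.996, -0.087, 0.0], [-0.087, -0.996, -0.0], [0.0, 0.0, -1.0]]
force: [0.8, -0.1, -2.9]
finger_gap: 0.478
grip_force: 25.0
```

Emit:
send_rows:
  steps: [0,0,0.04,0,1,0,0,0.04,0,1,0,0,0.04,0,1,0,0,0,0,1,0,0,0,0,1,0,0,0,0,1,0,0,0,0,1,0,0,0,0,1,0,0,0,0,1,0,0,0,0,1]

```text
clock: 35.4
ee_pos: [639.5, -310.5, 69.0]
tcp_rot: [[0.996, -0.087, 0.0], [-0.087, -0.996, -0.0], [0.0, 0.0, -1.0]]
force: [-4.2, 0.8, 6.0]
finger_gap: 0.478
grip_force: 25.0
```

Emit:
send_rows:
  steps: [0,0,0,0,0.5,0,0,0,0,0.45,0,0,0,0,0.35,0,0,0,0,0.2,0,0,0,0,0.1,0,0,-1,0,0,0,0,-3,0,0,0,0,-4,0,0,0,0,-4,9.8,0,0,0,-4,9.7,0]

```text
clock: 36.65
ee_pos: [639.4, -310.4, 230.5]
tcp_rot: [[0.908, -0.419, 0.001], [-0.419, -0.908, -0.0], [0.001, -0.0, -1.0]]
force: [1.0, -0.9, -0.0]
finger_gap: 0.999
grip_force: 0.0
```

Emit:
send_rows:
  steps: [-3,-3.4,0,0,0,-3.5,-3.9,0,0,0,-3.5,-3.9,0,0,0,-3.5,-3.9,0,0,0,-3.5,-3.9,0,0,0,-3.5,-3.9,0,0,0,-3.5,-3.9,0,0,0,-3.5,-3.9,0,0,0,-3.5,-3.9,0,0,0,-3.5,-3.9,0,0,0]

```text
clock: 37.9
ee_pos: [484.3, 184.6, 229.3]
tcp_rot: [[0.91, -0.414, 0.002], [-0.414, -0.91, -0.0], [0.002, -0.001, -1.0]]
force: [0.6, 0.6, -0.2]
finger_gap: 1.004
grip_force: 0.0
```

Emit:
send_rows:
  steps: [-3.5,-3.9,0,0,0,-1.3,-1.6,0,0,0,0,0,0,0,0,0,0,0,0,0,0,0,0,0,0,0,0,0,0,0,0,0,0,0,0,0,0,0,0,0,0,0,0,0,0,0,0,0,0,0]

```text
clock: 39.15
ee_pos: [464.0, 252.9, 228.2]
tcp_rot: [[0.91, -0.414, -0.0], [-0.414, -0.91, 0.0], [-0.0, -0.0, -1.0]]
force: [0.6, 0.2, 0.1]
finger_gap: 0.999
grip_force: 0.0
```

```bash
python3 - <<'E'
from h import *
w=manip.snapshot("wrist")
for i,b in enumerate(blobs(w["color"],"blue",(100,60,470,250),vmin=150)[:4]): print(i,b)
label(w,"blue",100,(180,60,390,250),vmin=150)
cv2.imwrite("pics/w5.png",w["color"])
t=manip.snapshot("top");label(t,"red",103,(365,70,430,170));plan(464,253,66,-24.5)
E
```

```text
0 (1968, [282.6, 198.7], ((282.62005615234375, 199.5626220703125), (99.59709930419922, 27.358945846557617), 88.49256896972656))
1 (543, [338.7, 82.7], ((339.0, 82.5), (14.399999618530273, 40.600006103515625), 53.13010025024414))
2 (28, [296.0, 193.5], ((296.0, 193.5), (27.0, 0.0), -90.0))
blue px [282.6 199.6] size [99.6 27.4] at [468.4 251.5 100. ] yaw -23.6
red px [397.  114.4] size [12.4 37.4] at [ 636.5 -311.6  103. ] yaw -5.3
from [464.  252.9 228.2] yaw -24.5 turn 0.0 shift cm [ 0.000e+00 -1.000e-02  1.622e+01] t 39.25
```

View pics/w5.png

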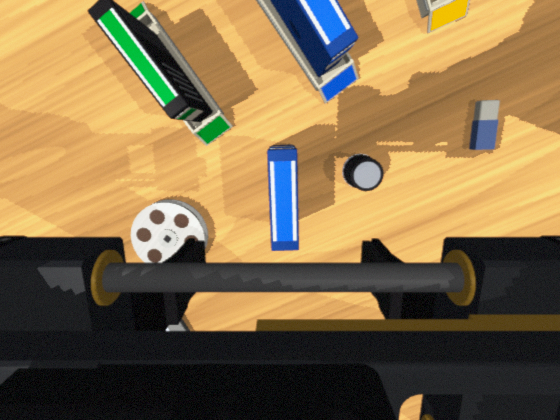

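The spare's label is centred at (283,199) between the open fingers. The reel and the black pot on either side are low.

Emit:
send_rows:
  steps: [0.3,0,2,0,0,0,0,2.5,0,0,0,0,2.5,0,0,0,0,2.5,0,0,0,0,2.5,0,0,0,0,2.2,0,0,0,0,1.4,0,0,0,0,0.6,0,0,0,0,0,0,0,0,0,0,0,0]

```text
clock: 40.5
ee_pos: [467.2, 251.9, 66.9]
tcp_rot: [[0.91, -0.414, 0.001], [-0.414, -0.91, 0.001], [0.001, -0.001, -1.0]]
force: [-0.3, 0.0, 0.1]
finger_gap: 1.001
grip_force: 0.0
```

Emit:
send_rows:
  steps: [0,0,0,0,1,0,0,0,0,1,0,0,0,0,1,0,0,0,0,1,0,0,0,0,1,0,0,0,0,1,0,0,0,0,1,0,0,0,0,1,0,0,0,0,1,0,0,0,0,1]
  squeeze: 20

```text
clock: 41.75
ee_pos: [466.7, 251.6, 66.2]
tcp_rot: [[0.91, -0.414, -0.0], [-0.414, -0.91, 0.0], [-0.0, 0.0, -1.0]]
force: [0.5, -0.2, -0.9]
finger_gap: 0.322
grip_force: 19.8
```

Emit:
send_rows:
  steps: [0,0,-1,0,1,0,0,-2.5,0,1,0,0,-3.5,0,1,0,0,-3.5,-8.1,1,0,0,-3,-8.1,1,0,0,0,-8.1,1,0,0,0,-8.2,1,0.1,4,0,0,1,0.1,4.7,0,0,1,0.1,4.7,0,0,1]

```text
clock: 43.0
ee_pos: [488.4, 118.1, 201.8]
tcp_rot: [[0.99, 0.14, 0.001], [0.14, -0.99, 0.0], [0.001, -0.0, -1.0]]
force: [-0.8, -0.6, -2.7]
finger_gap: 0.324
grip_force: 19.8
```

Emit:
send_rows:
  steps: [0.1,4.7,0,0,1,0.1,4.7,0,0,1,0.1,4.7,0,0,1,0.1,4.7,0,0,1,0.1,4.7,0,0,1,0.2,4.7,0,0,1,0,0.1,0,0,1,0,0,0,0,1,0,0,0,0,1,0,0,0,0,1]

```text
clock: 44.25
ee_pos: [535.0, -158.8, 201.4]
tcp_rot: [[0.99, 0.141, 0.0], [0.141, -0.99, 0.0], [0.0, -0.0, -1.0]]
force: [-0.3, 0.4, -1.6]
finger_gap: 0.319
grip_force: 19.8
```

```bash
python3 - <<'E'
from h import *
w=manip.snapshot("wrist");np.save("w6.npy",w,allow_pickle=True)
cv2.imwrite("pics/w6.png",cv2.resize(w["color"][0:210,140:420],None,fx=2.85,fy=2.85,interpolation=cv2.INTER_CUBIC)[:598])
plan(622,-155,201,8)
E
```

```text
from [ 534.9 -159.   201.3] yaw 8.1 turn 0.1 shift cm [8.68 0.82 0.03] t 44.3
```

View pics/w6.png

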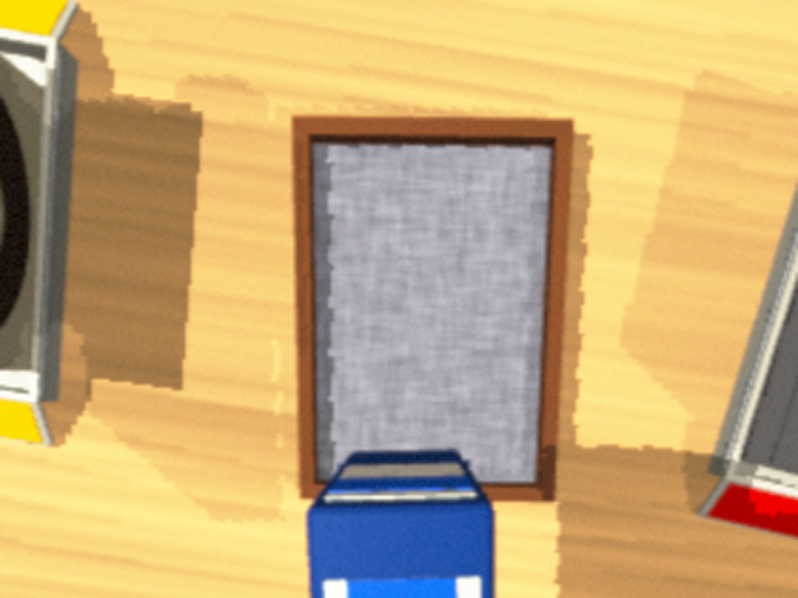

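```bash
python3 - <<'E'
from h import *
w=np.load("w6.npy",allow_pickle=True).item(); t=manip.snapshot("top")
print("h far-left corner",tri(t,(225+272/4-.4,85+92/4-.4),w,(140+293/2.85,118/2.85)))
c=seen(w,(291.7,41),(290.2,174.3),136,18)
plan(*c,75,8)
E
```

```text
h far-left corner (array([681.16448034, -97.68802392,  23.90923051]), np.float64(1.7452227786469243))
centre [ 623.3 -154.1] yaw 7.8 near [ 557.7 -163.2] len 134.2
from [ 534.9 -159.2  201.3] yaw 8.1 turn 0.1 shift cm [ 8.82  0.73 12.63] t 44.35
```

Emit:
send_rows:
  steps: [3,0.3,0,0,1,4,0.3,0,0,1,1.7,0.15,0.5,0,1,0,0,2,0,1,0,0,2.5,0,1,0,0,2.5,0,1,0,0,2,0,1,0,0,0.8,0,1,0,0,0,0,1,0,0,0,0,1]

```text
clock: 45.6
ee_pos: [622.7, -155.3, 99.2]
tcp_rot: [[0.99, 0.14, 0.002], [0.14, -0.99, -0.0], [0.001, 0.0, -1.0]]
force: [-0.0, -0.6, -0.4]
finger_gap: 0.322
grip_force: 19.8
```

Emit:
send_rows:
  steps: [0,0,0.6,0,1,0,0,0.6,0,1,0,0,0.5,0,1,0,0,0.4,0,1,0,0,0.2,0,1,0,0,0.15,0,1,0,0,0.05,0,1,0,0,0,0,1,0,0,0,0,1,0,0,0,0,1]

```text
clock: 46.85
ee_pos: [622.1, -155.2, 73.2]
tcp_rot: [[0.99, 0.14, 0.0], [0.14, -0.99, 0.0], [0.0, 0.0, -1.0]]
force: [-0.2, 0.4, -2.2]
finger_gap: 0.321
grip_force: 19.8
```

Emit:
send_rows:
  steps: [0,0,0.04,0,1,0,0,0.04,0,1,0,0,0.04,0,1,0,0,0,0,1,0,0,0,0,1,0,0,0,0,1,0,0,0,0,1,0,0,0,0,1,0,0,0,0,1,0,0,0,0,1]

```text
clock: 48.1
ee_pos: [622.0, -155.2, 72.3]
tcp_rot: [[0.99, 0.14, 0.0], [0.14, -0.99, -0.0], [0.0, 0.0, -1.0]]
force: [-3.8, 0.5, 6.0]
finger_gap: 0.322
grip_force: 19.9
```

Emit:
send_rows:
  steps: [0,0,0,0,0.65,0,0,0,0,0.62,0,0,0,0,0.5,0,0,0,0,0.4,0,0,0,0,0.3,0,0,-1,0,0.2,0,0,-3,0,0,0,0,-4,0,0,0,0,-4,0,0,0,0,-4,0,0]

```text
clock: 49.35
ee_pos: [622.0, -155.2, 234.2]
tcp_rot: [[0.99, 0.14, 0.001], [0.14, -0.99, -0.0], [0.001, 0.0, -1.0]]
force: [0.3, 0.4, -0.0]
finger_gap: 0.99
grip_force: 0.0
```

Emit:
send_rows:
  steps: [-4,0,0,0,0,-5,0,0,0,0,-5,0,0,0,0,-2,0,0,0,0,0,0,0,0,0,0,0,0,0,0,0,0,0,0,0,0,0,0,0,0,0,0,0,0,0,0,0,0,0,0]

```text
clock: 50.6
ee_pos: [463.7, -177.5, 231.8]
tcp_rot: [[0.99, 0.14, -0.0], [0.14, -0.99, 0.0], [-0.0, -0.0, -1.0]]
force: [0.6, 0.0, 0.6]
finger_gap: 0.997
grip_force: 0.0
```

```bash
python3 - <<'E'
from h import *
s=manip.snapshot("scene");cv2.imwrite("pics/s9.png",cv2.resize(s["color"][110:380,180:480],None,fx=2.2,fy=2.2,interpolation=cv2.INTER_CUBIC))
E
```

```text
(no output)
```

View pics/s9.png

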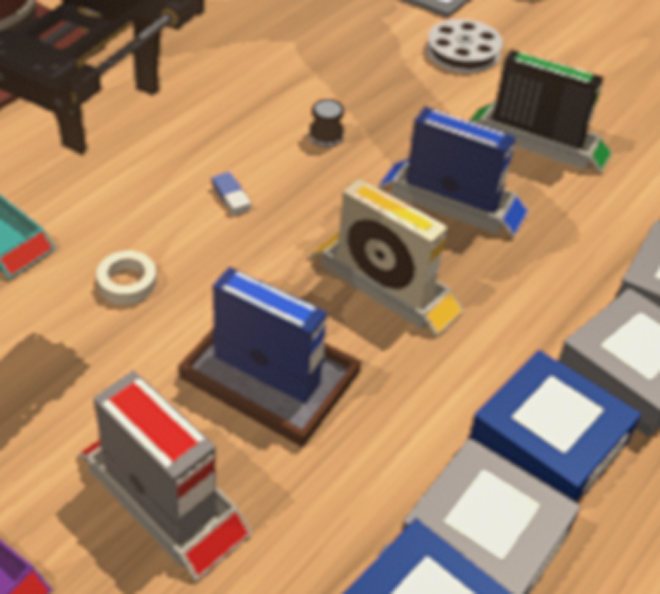

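All five items stand upright in their places: red (155,460), tray (265,335), yellow (390,250), blue untouched (455,165) and green (545,105). The robot is clear of everything, so I hand it in.

```bash
python3 -c "
from rig import manip
print(manip.sign_off())"
```

```text
the job is handed in; nothing more can be done
None
```

The job is handed in at about 51 s: the tape, cartridge and 35 mm carton stand upright in the green, yellow and red troughs, the spare 16 mm carton stands upright in the refile tray, and the filed copy was left where it was.

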